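# Set the polarising light base for viewing crystals

## Task

A dish of crystals stands on the glass of the polarising light base, and the base has to be made ready for viewing: push the compensator plate at its right-hand side fully home, until its black end cap meets the metal slot plate, and push the upright knob of the polariser lever around the scale until the lever stands on the long mark in the middle. Use light pushes of the fingertips only: pinch and lift nothing. Leave the dish on the glass, and the dropper bottle and the other things around, where they stand.

Things in the scene. Friction and masses are not known exactly. Their poses are not given: they have to be found in the camera images.
- light_base: Polarising light base: low cream case 170 (own x) x 165 (own y) x 46 mm high, fixed. Origin: centre of its underside, on the work surface. Own +x to its back, -x to its front (the robot's side), +y to its left, z up; yaw up to 15 degrees. A steel column, 200 mm high, 14 mm thick, stands at own x = 66, y = 50 mm.
- analyser_centre (a point): Centre of the round analyser (radius 37 mm, 12 mm thick) that hangs on the column, swung aside to the back left, 181 mm above the work surface; fixed, not used here.
- middle_mark (a point): Middle of the long middle mark of the black scale (a mark every 5 degrees; this one is the longest and broadest and runs on over the case). The scale lies on an aluminium disc of radius 72 mm, top 50 mm above the work surface, around the polariser ring; this mark lies straight in front of the ring's axis (light base's own x = -63.5, y = 0 mm).
- stage_glass (a point): Centre of the top of the round fixed glass (radius 40 mm) on which the dish stands, 60 mm above the work surface; it lies on the vertical axis about which the polariser ring (radius 55 mm, top at 57 mm) turns, which is the light base's own z axis.
- polariser (a joint): Angle of the polariser ring, rad. 0: lever on the long middle mark, pointing to the base's own -x. Positive: turned counter-clockwise seen from above, lever towards the base's right (own -y). Range -0.9 to 0.9, starts between 0.35 and 0.8. Stiff (about 1.5 N at the knob); stays where it is left, no spring, no detent.
- lever_knob (a point): The upright knob on the polariser lever: a black pin, diameter 13 mm, centre line 78.5 mm from the ring's axis, from 57 to 97 mm above the work surface; this point is on the centre line at 80 mm. The lever is a slotted steel arm 12.5 mm wide, top at 57.5 mm, reaching 86 mm from the axis.
- plate (a joint): How far the compensator plate stands out, m. 0: home, its end cap against the metal slot plate (a hard stop). Starts 0.018 to 0.029 out. It slides along the base's own y axis (inwards = own +y) with about 2.5 N of friction and stays where it is left.
- plate_cap (a point): Centre of the outer face of the compensator plate's black end cap, pushed towards the base's own +y. The cap is 34 (own x) x 12 (own y) x 24 mm (z), from 16 to 40 mm above the work surface. At home this face lies at the base's own x = 22, y = -98 mm.
- dish: A closed petri dish, 62 mm across, 15 mm high, standing loose on the round glass. Origin: centre of its underside. To be left alone.
- dropper: A small brown dropper bottle, 26 mm across, 86 mm high, standing loose just left of the light base. Origin: centre of its underside. To be left alone.
- tally: A hand tally counter, 26x52x56 mm, standing loose on the surface at the right. Origin: centre of its underside. To be left alone.
- slides: A closed grey slide box, 89x98x34 mm, lying loose on the surface at the right. Origin: centre of its underside. To be left alone.
- stain: A dark stain bottle, 44 mm across, 94 mm high, standing loose at the far right. Origin: centre of its underside. To be left alone.

How it is judged:
By the outcome, as a careful person would: the job done as asked, in the order asked, and still so for the second after the job is handed in, with the robot touching nothing.
It also fails if it takes over 45 s, if anything falls off the work surface, if the arm or the gripper's body presses on something with over 40 N, if the wrist force passes 120 N, or if a joint passes its speed limit or range.

## Robot

A 6-joint arm with a two-finger parallel gripper is mounted at the origin on a cart in front of the work surface, level with it; the furniture and walls round the work are solid. World frame = base frame: x ahead of the robot, y to its left, z up, the work surface at z = 0. Lengths are in m, angles in degrees, forces in N, time in s.
With the tool pointing down it reaches from about 0.25 to 0.8 m from the base axis. Payload 8.5 kg.
Tool frame: the origin (TCP) lies midway between the tips of the shut fingers; the grasp point (between the pads) lies bot.tcp_to_grasp behind it (bot.tcp_to_grasp is the distance from the TCP to the grasp point, in m); z points along the fingers, y is the line along which they close (so a half turn about z gives the same grasp; the last joint's range is limited). The gripper opens to 85 mm and grips with 20 to 120 N. Pads are 22 mm wide; open, the fingers measure 114 mm over their backs; the gripper's body (76 mm by 85 mm) begins 54 mm behind the grasp point. The pads swing forward as they close: fully open they stand 13 mm farther back than shut.
Start: joints at [-71.104, 13.648, -0.773, 75.585, 0, 90], TCP at [0.17, -0.497, 0.231] pointing down, gripper open.
Joint ranges: [-152.45, 152.45], [-59.26, 108.67], [-65.41, 83.53], [-104.44, 129.93], [-82.83, 76.93], [-180, 180]. Speed limits (degrees/s): [127.2, 127.2, 159.86, 180, 180, 180].

## Interface

Orientations are given as a 3x3 rotation matrix whose columns are the frame's x, y, z axes.
In Python, from rig import sensors, optics, bot gives the robot as it stands.
- The arm moves only by the tool play_rows, never from a script. Its argument "targets" is a list of rows, each a list of 3 entries, a list of its own where there are three numbers: the turn, a rotation vector about the tool's x, y, z normalised to -1 to 1, where 1 is pi rad, then the shift along the tool's x, y, z normalised to -1 to 1, where 1 is 0.05 m, then the closure, from 0 (fully open) to 1 (shut). In form: [[[wx, wy, wz], [tx, ty, tz], grip], ...]. A call has 1 to 20 rows; each row shifts and turns the commanded pose from where the row before left it, along the tool's axes as they then stand; what a row does not reach is not made up. A row lasts 1/8 s, in which the tool goes at most 62.5 mm and 10.7 degrees, less where a joint would pass 70% of its speed; a pose out of reach is approached as far as the arm can. A call with a number of a shift or a turn outside -1 to 1 is refused whole. A call with a gripper value outside its range is refused whole. The fingers move at their own pace and stop on an object; "force" is the grip in N (left out, the last holds). Time passes only in rows, so rows that do not move let the fingers close. It gives the time, the measured TCP pose, the force, the opening and the grip force at its end, in the units of the state.
- sensors.sense(): the state, without advancing time (a new reading comes with each control period).
- optics.camera(name): name is "scene" or "side" or "wrist"; returns a dict with "img" (400x640x3 uint8, red, green, blue), "intrinsics" (3x3 intrinsics, pixels), "k1" (the pictures are not rectified: a ray, as slopes to the right and down, at radius r is drawn at 1 + k1 r^2 times it, then the intrinsics apply), "R" (3x3) and "t" (3): a world point X has camera coordinates R X + t; the wrist camera has in their place "hand_eye" (4x4, takes a point from camera to tool coordinates, whose origin is the TCP and whose axes are the flange's). Camera axes: x right, y down, z forward; pixel columns grow to the right and rows downward; lengths in m; the calibration is good to about 2 mm. A picture is of the moment at which its call begins: read the wrist's pose just before it. There is no depth.
- bot.hand_in(): hands the job in; it is judged then, once.
The state is a dict: "time_s": time; "joint_positions": joint angles; "qvel": joint speeds; "joint_efforts": joint torques, N m; "tcp_pos": TCP position; "orientation": TCP orientation; "force": force on the tool from outside, world axes, zero at the start; "moment": the same for the moment, N m; "grip_width": finger opening in m; "grip_force": force on a finger pad.
Only numpy, scipy, OpenCV 4.12 (cv2) and the standard library are available. Lean on these libraries where they do the work, as an engineer would, in place of code of your own. Each camera call takes 0.05 s, during which the arm holds its last target. There are 200 camera calls.

## Working session

There is one attempt and no reset: what is moved stays moved. The work goes in short steps, Python scripts to look and compute and a tool call to move; the robot and the scene stay as the last step left them, time stands still between calls to the robot, and variables do not carry over. Pictures are saved under pics/ and viewed, at most 10 in all, crops included, and the job is handed in when it is done.

Besides the shell and the picture viewer there is one more tool, called in YAML: its name, and indented under it one key for each argument. play_rows: Moves the arm, as the interface text tells. Scaled input: -1 to 1 covers 0.05 m each way for a shift and pi rad each way for a turn. Its arguments: {"type":"object","properties":{"targets":{"type":"array"},"force":{"type":"number"}},"required":["targets"]}

```bash
mkdir -p pics; ls; cat > h.py <<'E'
from rig import sensors, optics, bot
import numpy as np, cv2
E
python3 - <<'E'
from h import *
s=sensors.sense(); print({k:np.round(v,3).tolist() for k,v in s.items()}, bot.tcp_to_grasp)
for n in ("scene","side"):
    c=optics.camera(n); cv2.imwrite(f"pics/{n}.png",c["img"][...,::-1]); np.savez(f"{n}.npz",**c)
    print(n,c["intrinsics"].tolist(),c["k1"],c["R"].tolist(),c["t"].tolist())
E
```

```text
pics
{'time_s': 0.0, 'joint_positions': [-71.104, 13.681, -0.817, 75.583, -0.001, 90.001], 'qvel': [-0.051, 0.014, -0.04, 0.036, 0.031, -0.033], 'joint_efforts': [-0.003, -53.878, 34.644, 0.018, -0.0, 0.0], 'tcp_pos': [0.17, -0.496, 0.231], 'orientation': [[0.946, 0.324, -0.0], [0.324, -0.946, 0.001], [-0.0, -0.001, -1.0]], 'force': [-0.357, 0.119, -0.393], 'moment': [-0.017, -0.014, 0.049], 'grip_force': 0.0, 'grip_width': 0.085} 0.0187
scene [[486.19344491840303, 0.0, 320.695316306278], [0.0, 486.19344491840303, 191.1927710907741], [0.0, 0.0, 1.0]] -0.00269042804948697 [[0.9119726724330125, -0.4102399866509362, 0.002999681321203416], [-0.18658274019845061, -0.42126728746843706, -0.8875363392949174], [0.3653665635980208, 0.8088491984675665, -0.46072795480950424]] [-0.5519574908021936, 0.16230351043124028, 1.088587441127548]
side [[455.9699609366917, 0.0, 320.97457424420384], [0.0, 455.9699609366917, 197.81072864070885], [0.0, 0.0, 1.0]] -0.10908281972236057 [[-0.9796333648535845, -0.19940159283274325, 0.02361091360808207], [-0.12169604885101756, 0.4960795664409958, -0.859706423992379], [0.15971393852664892, -0.8450704518177632, -0.5102424808900444]] [0.5150436895816811, 0.2238795900921904, 1.0178475339033572]
```

View pics/scene.png

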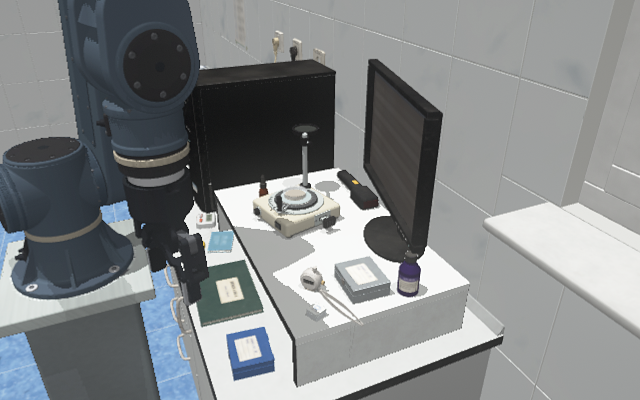

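View pics/side.png

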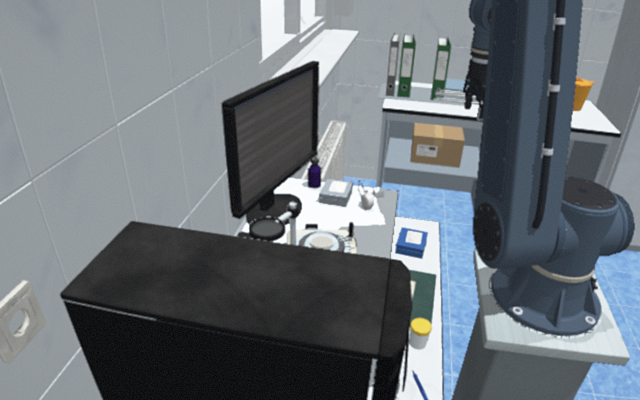

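The scene view shows the base around (297,208), the cap near (328,220), the knob near (281,205), and the tally, slide box and stain bottle at the right. The PC tower is at the left and a monitor at the back right. In the side view the base is half hidden, at about (320,242). Next I'll enlarge both.

```bash
python3 - <<'E'
import cv2,numpy as np
a=cv2.imread("pics/scene.png")[170:245,240:360]; b=cv2.imread("pics/side.png")[195:270,240:360]
f=lambda i:cv2.resize(i,None,fx=6,fy=6,interpolation=cv2.INTER_CUBIC)[:,:720]
def g(i,x0,y0):
    i=f(i)
    for k in range(0,120,10): cv2.putText(i,str(x0+k),(k*6,8),0,.3,(0,0,255)); cv2.line(i,(k*6,10),(k*6,14),(0,0,255))
    for k in range(0,75,10): cv2.putText(i,str(y0+k),(0,k*6+4),0,.3,(0,0,255))
    return i
cv2.imwrite("pics/c1.png",g(a,240,170)); cv2.imwrite("pics/c2.png",g(b,240,195))
E
```

```text
(no output)
```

View pics/c1.png

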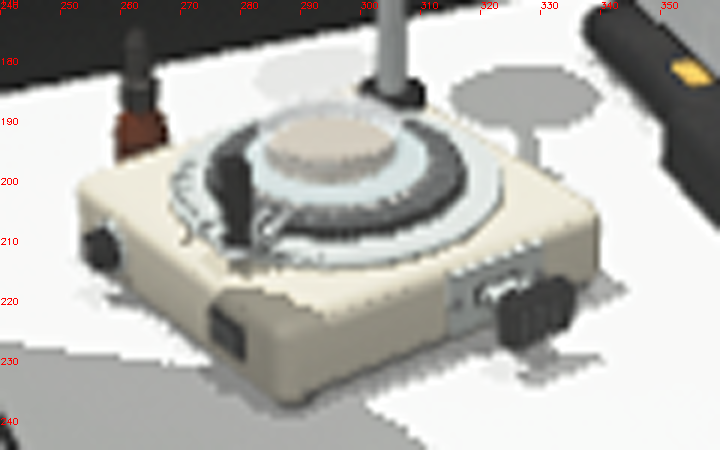

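View pics/c2.png

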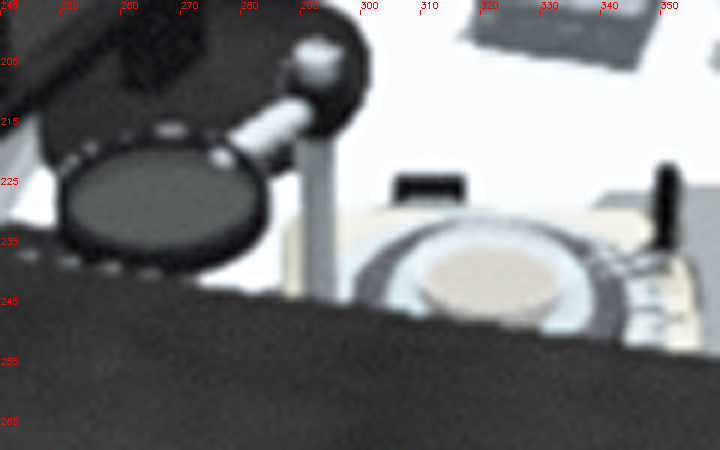

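The crops give the knob top at scene (279.2,195.3) and side (351.2,222.8), with its foot at (279.5,210.5) and (350.7,235.8). The case corners are at scene (253.3,201.7), (339.7,205.3) and (288.5,223.7), and the cap face is near scene (330,222). Next I'll triangulate the knob and fit the base pose.

```bash
cat >> h.py <<'E'
from scipy.optimize import least_squares
def cam(n): return dict(np.load(f"{n}.npz"))
def proj(c,X):
    p=np.atleast_2d(X)@c["R"].T+c["t"]; s=p[:,:2]/p[:,2:]
    s=s*(1+c["k1"]*(s**2).sum(1,keepdims=True)); K=c["intrinsics"]
    return s*[K[0,0],K[1,1]]+K[:2,2]
def tri(obs):
    return least_squares(lambda X:np.concatenate([(proj(c,X)[0]-uv) for c,uv in obs]),[.5,-.1,.05])
def W(p,q):  # base-own point to world
    c,s=np.cos(p[2]),np.sin(p[2]); q=np.atleast_2d(q)
    return np.c_[p[0]+c*q[:,0]-s*q[:,1], p[1]+s*q[:,0]+c*q[:,1], q[:,2]]
E
python3 - <<'E'
from h import *
S,D=cam("scene"),cam("side")
for a,b in [((279.2,195.3),(351.2,222.8)),((279.5,210.5),(350.7,235.8)),((305.4,133.5),(293,203))]:
    r=tri([(S,a),(D,b)]); print(r.x.round(4),r.cost)
own=np.array([[-.085,.0825,.046],[.085,-.0825,.046],[-.085,-.0825,.046],[.066,.05,.048]])
uv=np.array([[253.3,201.7],[339.7,205.3],[288.5,223.7],[305.4,185.5]])
def f(p):
    kn=lambda z:W(p,[-.0785*np.cos(p[3]),-.0785*np.sin(p[3]),z])
    cap=W(p,[.022,-.098-p[4],.028])
    return np.concatenate([(proj(S,W(p,own))-uv).ravel(),(proj(S,kn(.097))[0]-(279.2,195.8)),(proj(D,kn(.097))[0]-(351.2,223)),proj(S,cap)[0]-(330.2,222.3)])
r=least_squares(f,[.6,0,0,.5,.02]); p=r.x; print(p.round(4),np.degrees(p[2:4]),r.fun.round(1))
cap=W(p,[.022,-.098-p[4],.028]); print("cap",cap)
# nearby bulk: sundry points on surface
for n,u in [("tally",(312,283)),("slides",(362,280)),("stain",(408,285)),("mon foot",(395,240))]:
    print(n,least_squares(lambda q:proj(S,[q[0],q[1],.03])[0]-u,[.5,-.3]).x.round(3))
E
```

```text
[ 0.4682 -0.0523  0.0964] 2.073029360954331
[ 0.467  -0.0551  0.0563] 1.3822834686225356
[0.5821 0.0549 0.1991] 2.4945184415530606
[ 0.5323 -0.0098  0.2515  0.3454  0.0127] [14.41170117 19.79043042] [-2.  -2.5  2.7 -1.7 -0.5  1.5 -0.1  1.1 -1.4  0.3 -0.8 -1.4  0.2 -0.3]
cap [[ 0.58112266 -0.11148476  0.028     ]]
tally [ 0.444 -0.315]
slides [ 0.541 -0.348]
stain [ 0.618 -0.399]
mon foot [ 0.682 -0.248]
```

Knob heights (96 and 56 mm) and column top (199 mm) match the text. Before moving I'll check the monitor's position and the hand-eye transform.

```bash
python3 - <<'E'
from h import *
S,D=cam("scene"),cam("side")
for a,b in [((366,164),(236,211)),((413,248),(317,150)),((370,62),(226,104))]:
    r=tri([(S,a),(D,b)]); print(r.x.round(3),r.cost)
c=optics.camera("wrist"); print(c["hand_eye"].round(3).tolist(),c["intrinsics"].round(1).tolist(),c["k1"])
s=sensors.sense(); R=s["orientation"]; d=np.array([.49,-.15,.30])-s["tcp_pos"]; print("tool shift m",np.round(R.T@d,3))
E
```

```text
[ 0.736 -0.007  0.115] 0.3355038236841728
[ 0.623 -0.396  0.115] 0.17466319044126666
[0.736 0.    0.383] 0.16274480741559902
[[0.0, -0.965, -0.263, 0.065], [1.0, 0.0, 0.0, -0.001], [-0.0, -0.263, 0.965, -0.143], [0.0, 0.0, 0.0, 1.0]] [[277.4, 0.0, 313.5], [0.0, 277.4, 204.2], [0.0, 0.0, 1.0]] -0.03565606557070369
tool shift m [ 0.415 -0.224 -0.069]
```

play_rows:
  targets:
    - [[0, 0, 0], [0.4, -0.2, -0.4], 1]
    - [[0, 0, 0], [0.8, -0.4, -0.4], 1]
    - [[0, 0, 0], [0.9, -0.5, -0.3], 1]
    - [[0, 0, 0], [0.9, -0.5, -0.2], 1]
    - [[0, 0, 0], [0.9, -0.5, -0.1], 1]
    - [[0, 0, 0], [0.9, -0.5, 0], 1]
    - [[0, 0, 0], [0.9, -0.5, 0], 1]
    - [[0, 0, 0], [0.9, -0.5, 0], 1]
    - [[0, 0, 0], [0.9, -0.5, 0], 1]
    - [[0, 0, 0], [0.7, -0.4, 0], 1]
    - [[0, 0, 0], [0, 0, 0], 1]
    - [[0, 0, 0], [0, 0, 0], 1]
  force: 40

```text
time_s: 1.65
tcp_pos: [0.4847, -0.151, 0.301]
orientation: [[0.946, 0.324, -0.001], [0.324, -0.946, 0.0], [-0.001, -0.0, -1.0]]
force: [0.0, -0.2, 0.5]
grip_width: 0.0003
grip_force: 0.0
```

```bash
cat >> h.py <<'E'
def wrist(n):
    s=sensors.sense(); c=optics.camera("wrist"); H=c["hand_eye"]
    T=np.eye(4); T[:3,:3]=s["orientation"]; T[:3,3]=s["tcp_pos"]; M=np.linalg.inv(T@H)
    o=dict(img=c["img"],intrinsics=c["intrinsics"],k1=c["k1"],R=M[:3,:3],t=M[:3,3]); np.savez(f"{n}.npz",**o); cv2.imwrite(f"pics/{n}.png",c["img"][...,::-1]); return o
E
python3 -c "
from h import *
wrist('w1')"
```

```text
(no output)
```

View pics/w1.png

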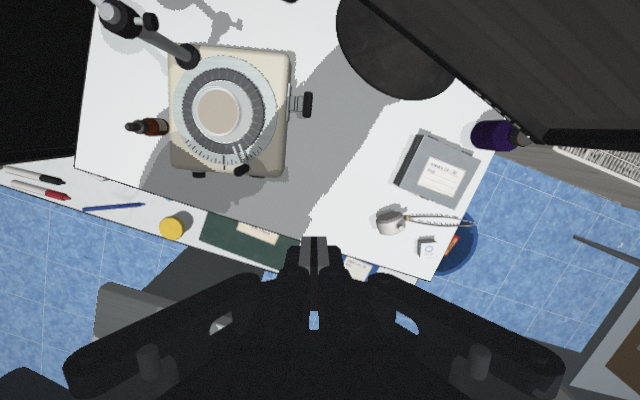

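The wrist view shows the base with the cap at (307,104), the knob at (240,170) and the dish at (217,111). The shut fingertips are at (315,240). I'll enlarge the base.

```bash
python3 - <<'E'
import cv2
i=cv2.imread("pics/w1.png")[35:185,160:320]; i=cv2.resize(i,None,fx=5,fy=4.0 and 5,interpolation=cv2.INTER_CUBIC)[:600+150]
i=i[:,:800]; i=cv2.resize(i,None,fx=.8,fy=.8,interpolation=cv2.INTER_AREA)
for k in range(0,160,10): cv2.putText(i,str(160+k),(k*4,8),0,.3,(0,0,255)); cv2.line(i,(k*4,9),(k*4,12),(0,0,255))
for k in range(0,150,10): cv2.putText(i,str(35+k),(0,k*4+4),0,.3,(0,0,255))
cv2.imwrite("pics/c3.png",i)
E
```

```text
(no output)
```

View pics/c3.png

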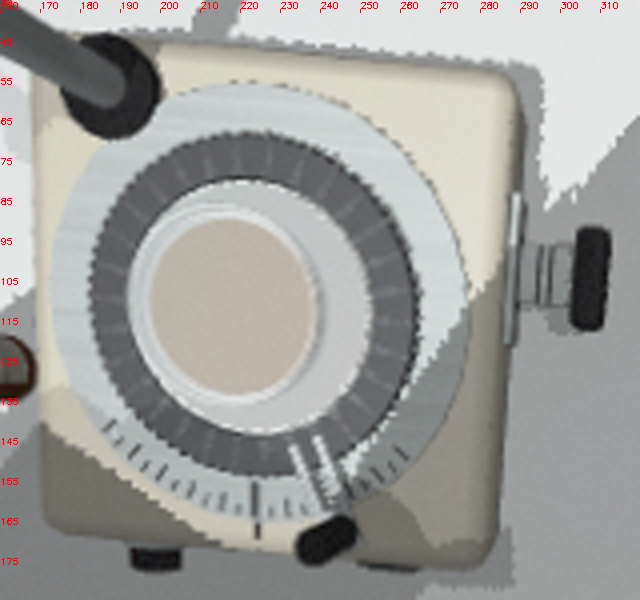

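The crop gives these wrist-image pixels: glass centre (222.4,111.5), ring (223.5,111), disc (224.8,110.5), and long mark (223.8,160). The knob top is at (238.5,172) and its foot at (246,167.5). The cap's outer face is at (312.3,105), and the lever stands to the right of the mark.

```bash
python3 - <<'E'
from h import *
S,D,V=cam("scene"),cam("side"),cam("w1")
r=tri([(S,(279.2,195.8)),(D,(351.2,223)),(V,(238.5,172))]); print("knob top",r.x.round(4),r.cost)
r=tri([(S,(330.2,222.3)),(V,(312.3,105))]); print("cap",r.x.round(4),r.cost)
own=np.array([[0,0,.06],[0,0,.057],[0,0,.05],[-.0635,0,.05]]);uv=np.array([[222.4,111.5],[223.5,111],[224.8,110.5],[223.8,160]])
def f(p):
    kn=lambda z:W(p,[-.0785*np.cos(p[3]),-.0785*np.sin(p[3]),z])
    return np.concatenate([(proj(V,W(p,own))-uv).ravel(),proj(V,kn(.097))[0]-(238.5,172),proj(V,kn(.058))[0]-(246,167.5),proj(V,W(p,[.022,-.098-p[4],.03]))[0]-(312.3,105),proj(V,W(p,[.066,.05,.052]))[0]-(188,57.5)])
r=least_squares(f,[.53,-.01,.25,.4,.02]);p=r.x;print(p.round(4),np.degrees(p[2:4]).round(1),r.fun.round(1)); np.save("p.npy",p)
print("cap out",W(p,[.022,-.098-p[4],.028]),"cap home",W(p,[.022,-.098,.028]),"knob",W(p,[-.0785*np.cos(p[3]),-.0785*np.sin(p[3]),.08]),"knob goal",W(p,[-.0785,0,.08]))
# approach: TCP 50 mm off cap
print("pre",W(p,[.022,-.098-p[4]-.045,.026]), sensors.sense()["tcp_pos"])
E
```

```text
knob top [ 0.4659 -0.0561  0.0959] 3.3948353741928616
cap [ 0.5763 -0.1172  0.0315] 0.24820860459826963
[ 0.5275 -0.0081  0.2344  0.4314  0.0192] [13.4 24.7] [ 0.3  0.4 -0.1  1.   0.2  1.8  0.4 -1.  -0.  -0.4 -0.2 -0.1  0.  -0.1
 -0.6 -1.4]
cap out [[ 0.57608644 -0.11693659  0.028     ]] cap home [[ 0.5716318  -0.09828523  0.028     ]] knob [[ 0.46573503 -0.0565671   0.08      ]] knob goal [[ 0.45111539 -0.02631269  0.08      ]]
pre [[ 0.5865401  -0.16070554  0.026     ]] [ 0.48454206 -0.1514313   0.30118341]
```

Both measurements agree: yaw 13.4°, lever at 24.7°, plate about 19 mm out. I'll go outside the cap and descend.

play_rows:
  targets:
    - [[0, 0, 0.0306], [0, 0, 0.3], 1]
    - [[0, 0, 0], [0.48, 0.2, 0.6], 1]
    - [[0, 0, 0], [0.48, 0.2, 0.6], 1]
    - [[0, 0, 0], [0.48, 0.2, 0.6], 1]
    - [[0, 0, 0], [0.48, 0.2, 0.6], 1]
    - [[0, 0, 0], [0, 0, 0.8], 1]
    - [[0, 0, 0], [0, 0, 0.8], 1]
    - [[0, 0, 0], [0, 0, 0.6], 1]
    - [[0, 0, 0], [0, 0, 0.4], 1]
    - [[0, 0, 0], [0, 0, 0.16], 1]
    - [[0, 0, 0], [0, 0, 0], 1]
    - [[0, 0, 0], [0, 0, 0], 1]

```text
time_s: 3.2
tcp_pos: [0.5882, -0.1682, 0.0294]
orientation: [[0.973, 0.231, 0.002], [0.231, -0.973, -0.0], [0.001, 0.001, -1.0]]
force: [0.1, 0.7, -0.1]
grip_width: -0.0002
grip_force: 0.0
```

```bash
python3 - <<'E'
from h import *
o=wrist('w2'); s=sensors.sense(); p=np.load("p.npy")
print(s["tcp_pos"],s["orientation"].round(3).tolist()); c,q=np.cos(p[2]),np.sin(p[2]); d=s["tcp_pos"]-[p[0],p[1],0]
print("own",c*d[0]+q*d[1],-q*d[0]+c*d[1]); print(proj(o,W(p,[.022,-.098-p[4],.028])),proj(o,s["tcp_pos"]))
E
```

```text
[ 0.58824578 -0.16804533  0.02937072] [[0.973, 0.231, 0.002], [0.231, -0.973, -0.0], [0.001, 0.001, -1.0]]
own 0.021953959706615164 -0.16971118428945622
[[221.83086315 247.37073656]] [[314.43861247 248.48657186]]
```

View pics/w2.png

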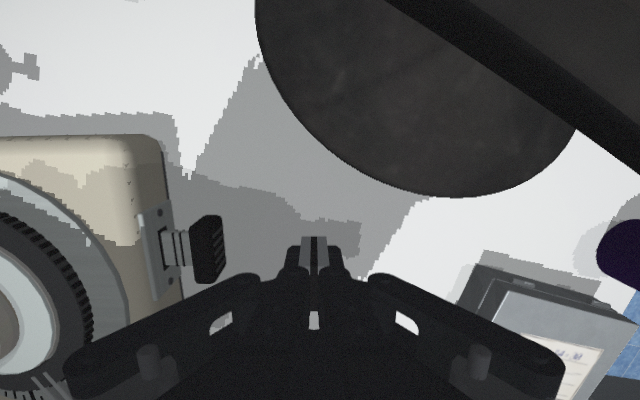

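The fingertips are lined up with the cap (row about 248), and the cap's outer face is at u≈224, clear of the tips at u≈302. I'll push inwards along tool -y.

play_rows:
  targets:
    - [[0, 0, 0], [0, -0.3, 0], 1]
    - [[0, 0, 0], [0, -0.3, 0], 1]
    - [[0, 0, 0], [0, -0.12, 0], 1]
    - [[0, 0, 0], [0, -0.12, 0], 1]
    - [[0, 0, 0], [0, -0.1, 0], 1]
    - [[0, 0, 0], [0, -0.06, 0], 1]
    - [[0, 0, 0], [0, -0.06, 0], 1]

```text
time_s: 4.12
tcp_pos: [0.5756, -0.1162, 0.0284]
orientation: [[0.973, 0.231, 0.0], [0.231, -0.973, -0.0], [0.0, 0.0, -1.0]]
force: [-0.3, -2.5, 1.7]
grip_width: 0.0003
grip_force: 1.3
```

play_rows:
  targets:
    - [[0, 0, 0], [0, -0.04, 0], 1]
    - [[0, 0, 0], [0, -0.04, 0], 1]
    - [[0, 0, 0], [0, -0.04, 0], 1]

```text
time_s: 4.5
tcp_pos: [0.5741, -0.1104, 0.0284]
orientation: [[0.973, 0.231, 0.0], [0.231, -0.973, -0.0], [0.0, 0.0, -1.0]]
force: [0.2, -9.5, 1.2]
grip_width: 0.0
grip_force: 4.1
```

```bash
python3 - <<'E'
from h import *
o=wrist('w3'); i=o["img"][170:310,90:330,::-1]; i=cv2.resize(i,None,fx=3,fy=3,interpolation=cv2.INTER_CUBIC); cv2.imwrite("pics/c4.png",i)
s=sensors.sense();print(s["tcp_pos"],s["force"])
E
```

```text
[ 0.57419101 -0.11059155  0.02842508] [ 0.38672449 -4.07816066  1.75843692]
```

View pics/c4.png

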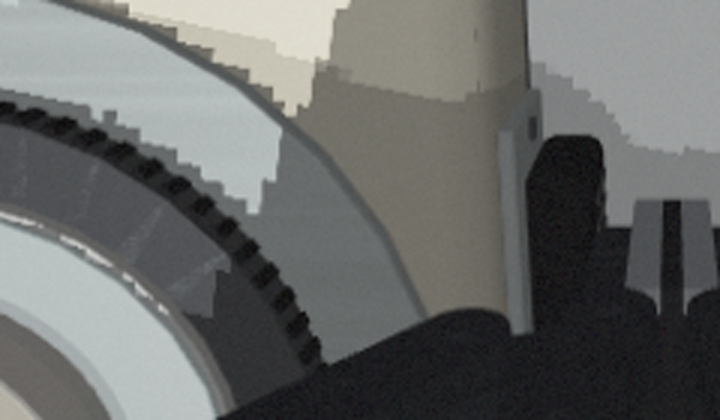

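The cap now looks flush with the slot plate (crop x≈528). I'll check the hard stop with a small further push.

play_rows:
  targets:
    - [[0, 0, 0], [0, -0.03, 0], 1]
    - [[0, 0, 0], [0, -0.02, 0], 1]
    - [[0, 0, 0], [0, 0, 0], 1]

```text
time_s: 4.92
tcp_pos: [0.5741, -0.1101, 0.0285]
orientation: [[0.973, 0.23, 0.001], [0.23, -0.973, -0.004], [0.0, 0.004, -1.0]]
force: [1.3, -13.5, 0.4]
grip_width: -0.0001
grip_force: 6.7
```

The hard stop is confirmed: 13.5 N with no further motion. I'll back off, rise, and go to the right of the knob.

play_rows:
  targets:
    - [[0, 0, 0], [0, 0.3, 0], 1]
    - [[0, 0, 0], [0, 0.5, 0], 1]
    - [[0, 0, 0], [0, 0, -0.5], 1]
    - [[0, 0, 0], [0, 0, -0.8], 1]
    - [[0, 0, 0], [0, 0, -0.7], 1]
    - [[0, 0, 0], [-0.5, 0.2, 0], 1]
    - [[0, 0, 0], [-0.7, -0.4, 0], 1]
    - [[0, 0, 0], [-0.56, -0.6, 0], 1]
    - [[0, 0, 0], [-0.2, -0.5, 0], 1]
    - [[0, 0, 0], [0, 0, 0], 1]
    - [[0, 0, 0], [0, 0, 0], 1]

```text
time_s: 6.3
tcp_pos: [0.473, -0.1065, 0.1284]
orientation: [[0.973, 0.232, 0.001], [0.232, -0.973, 0.0], [0.001, -0.0, -1.0]]
force: [0.2, -1.3, -0.1]
grip_width: 0.0001
grip_force: 0.0
```

```bash
cat >> h.py <<'E'
def own(P):
    p=np.load("p.npy"); c,q=np.cos(p[2]),np.sin(p[2]); d=P-np.array([p[0],p[1],0]); return np.array([c*d[0]+q*d[1],-q*d[0]+c*d[1],d[2]])
E
python3 - <<'E'
from h import *
o=wrist('w4'); s=sensors.sense(); print("own",own(s["tcp_pos"]).round(4),s["force"].round(1), s["orientation"].round(3).tolist())
E
```

```text
own [-0.0758 -0.0832  0.1283] [-0.1  0.1 -0.4] [[0.973, 0.232, 0.001], [0.232, -0.973, 0.0], [0.001, -0.0, -1.0]]
```

View pics/w4.png

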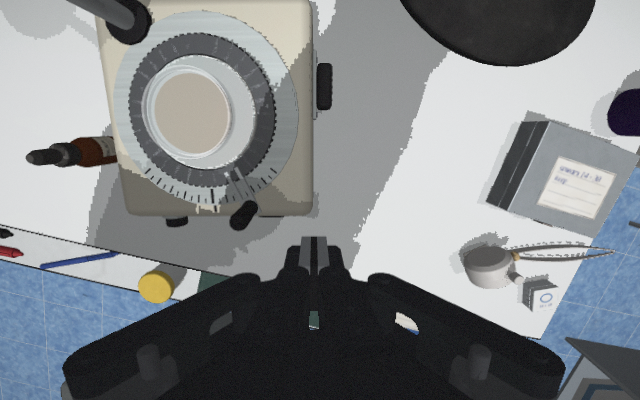

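The cap is against the slot plate at u≈316. The tips are to the right of the knob (245,215). I'll descend and push the knob towards the mark, stopping short.

play_rows:
  targets:
    - [[0, 0, 0], [0, 0, 0.5], 1]
    - [[0, 0, 0], [0, 0, 0.5], 1]
    - [[0, 0, 0], [0, 0, 0.16], 1]
    - [[0, 0, 0], [0, -0.3, 0], 1]
    - [[0, 0, 0], [0, -0.2, 0], 1]
    - [[0, 0, 0], [0, -0.1, 0], 1]
    - [[0, 0, 0], [0, -0.1, 0], 1]
    - [[0, 0, 0], [0, -0.1, 0], 1]
    - [[0, 0, 0], [0, -0.1, 0], 1]
    - [[0, 0, 0], [0, -0.1, 0], 1]
    - [[0, 0, 0], [0, -0.1, 0], 1]
    - [[0, 0, 0], [0, 0, 0], 1]

```text
time_s: 7.85
tcp_pos: [0.4596, -0.0522, 0.0703]
orientation: [[0.973, 0.232, 0.0], [0.232, -0.973, 0.001], [0.0, -0.001, -1.0]]
force: [-0.1, -0.5, 0.4]
grip_width: -0.0
grip_force: 0.0
```

```bash
python3 - <<'E'
from h import *
o=wrist('w5'); s=sensors.sense(); print("own",own(s["tcp_pos"]).round(4),s["force"].round(1))
p=np.load("p.npy")
for z in(.05,.058,.097): print(z,proj(o,W(p,[[-.0785,0,z],[-.0785*np.cos(.1),-.0785*np.sin(.1),z],[-.0635,0,z],[-.06,0,z]])).round(1).tolist())
E
```

```text
own [-0.0761 -0.0273  0.0704] [ 0.  -0.2 -0.3]
0.05 [[271.8, 238.5], [284.1, 237.9], [270.8, 215.9], [270.6, 210.5]]
0.058 [[269.9, 243.5], [282.8, 242.9], [268.8, 220.0], [268.6, 214.4]]
0.097 [[257.4, 276.5], [273.9, 275.8], [255.5, 247.2], [255.1, 240.0]]
```

play_rows:
  targets:
    - [[0, 0, 0], [0, -0.04, 0], 1]
    - [[0, 0, 0], [0, -0.04, 0], 1]

```text
time_s: 8.15
tcp_pos: [0.4586, -0.0489, 0.0703]
orientation: [[0.973, 0.231, -0.0], [0.231, -0.973, -0.0], [-0.0, 0.0, -1.0]]
force: [-0.7, -2.5, 0.9]
grip_width: 0.0001
grip_force: 0.9
```

```bash
python3 - <<'E'
from h import *
o=wrist('w6'); s=sensors.sense(); print("own",own(s["tcp_pos"]).round(4),s["force"].round(1))
a=cam("w5")["img"][195:250,225:305].astype(int).mean(2).astype(int)
b=o["img"][195:250,225:305].astype(int).mean(2).astype(int)
for r in range(0,55,4): print(195+r,' '.join(f"{v:3d}" for v in b[r,::3]))
E
```

```text
own [-0.0765 -0.0235  0.0703] [-1.  -2.2  1.1]
195 182  85  89  50  51  49  50  48  52  53  51  51  50  51 105 102  52  59  64 130 135  65  61  65  64  65  67
199 182 185 185 177  62  79  51  49  51  49  53  54  51  50 104 104  54  49  59 129 134  65  66  66  65  64  65
203 179 181 183 183 153 102 104  88 104  32  58  71  48  51 105 105  52  53  53  99 111  78  78  57 133 134 133
207 183 184 185 184 187 186 152 103 103 105 103 104 103 103 100 102  62 101 105  98 104  87 105 131 129 130 131
211 180  94 181 183 129 175 120 103 103 103 104 104 102 104 100 104  69  91 103  92 104  81 102 103 128 130 131
215 176 161 179 180  63 183 100 165 110 102  73 101 102 103  98 104  81  84 104  94 102  90  75 102 103 120 129
219 108 150 182 185 157 154 103  39 105 104  42 103 105  97 101 104  90  69 105 105 104  96 104  85 106 105  55
223 110 109 109 109 108 105 103  96 103 103  29 104 101  66 105 106 100  57 103 102 101  99 104  28 102 103  95
227 109 109 109 108 109 109 108 106 110 107 105 105 104 103 105 102 100 103 104 107 105 103 106 108 107 108 110
231 108 107 108 109 108 108 109 109 108 107 108 109 108 108 109 106 103 101 100 103 102 103 108 110 109 109 107
235 104 103 105 103 104 104 103 105 104 105 104 102 103 103 104 104  99  52  16  15  68 103 103 103 104 102 101
239  97  98  97  98  98  98  97  99  97  95  95  98  95  96  97  82  27  25  23  29  22  21  97  97  97  98  82
243  45  22  26 126 125 124 127 125 124 126 126 125 125 127 126  37  18  12  22  20  20  25 124 157 155 137  79
247  26  19  21 126 123 127 126 125 124 128 127 126 125 125 127  10  23  24  25  17  19  28  29  29  23  59  79
```

```bash
python3 - <<'E'
from h import *
o=cam("w6"); p=np.load("p.npy")
for t in (0,.02,.04,.06,.08,.1):
    d=np.array([-np.cos(t),-np.sin(t)]); print(t,proj(o,W(p,np.array([[*(d*r),.0575] for r in(.045,.055,.0785)]))).round(1).tolist())
print("marks",proj(o,W(p,[[-.0635*np.cos(k*np.pi/36),-.0635*np.sin(k*np.pi/36),.05] for k in range(-3,4)])).round(1).tolist(), "longend",proj(o,W(p,[[-.072,0,.05],[-.078,0,.046]])).round(1).tolist())
i=cv2.resize(o["img"][150:270,200:340,::-1],None,fx=5,fy=5,interpolation=cv2.INTER_CUBIC)
for k in range(0,140,10): cv2.putText(i,str(200+k),(k*5,8),0,.3,(0,0,255))
for k in range(0,120,10): cv2.putText(i,str(150+k),(0,k*5+4),0,.3,(0,0,255))
cv2.imwrite("pics/c6.png",i)
E
```

```text
0 [[273.3, 188.9], [274.0, 205.6], [275.5, 242.9]]
0.02 [[274.9, 188.9], [275.9, 205.6], [278.1, 242.9]]
0.04 [[276.5, 188.8], [277.8, 205.6], [280.7, 242.8]]
0.06 [[278.0, 188.7], [279.6, 205.5], [283.3, 242.7]]
0.08 [[279.6, 188.6], [281.5, 205.3], [285.8, 242.5]]
0.1 [[281.1, 188.5], [283.4, 205.2], [288.4, 242.3]]
marks [[249.5, 212.3], [258.3, 214.1], [267.3, 215.2], [276.2, 215.6], [285.1, 215.2], [294.0, 214.1], [302.7, 212.2]] longend [[276.7, 228.5], [277.8, 235.1]]
```

```bash
python3 - <<'E'
from h import *
p=np.load("p.npy"); th=np.radians(np.arange(-25,40,.25))
def prof(n,rs,z):
    o=cam(n); g=cv2.cvtColor(o["img"],cv2.COLOR_RGB2GRAY).astype(np.float32); out=[]
    for r in rs:
        uv=proj(o,W(p,np.c_[-r*np.cos(th),-r*np.sin(th),0*th+z])).astype(np.float32)
        out.append(cv2.remap(g,uv[None,:,0],uv[None,:,1],cv2.INTER_LINEAR)[0])
    return np.mean(out,0)
from scipy.signal import find_peaks
for n in("w1","w4","w5","w6"):
    for rs in ((.062,.064,.066),(.068,.069,.070),(.074,.076)):
        y=prof(n,rs,.05 if rs[0]<.073 else .046); k,q=find_peaks(-y,prominence=12); print(n,rs[0],[(float(np.degrees(th[a]).round(1)),int(b)) for a,b in zip(k,q["prominences"])])
y=prof("w6",(.046,.048,.05),.0575); print("lever",[int(v) for v in y[60:200:2]])
E
```

```text
w1 0.062 [(-20.8, 26), (-11.2, 26), (-1.5, 99), (8.5, 33), (20.2, 62), (28.8, 56), (39.0, 12)]
w1 0.068 [(-21.0, 55), (-15.8, 40), (-11.0, 52), (-6.2, 38), (-1.2, 84), (3.5, 37), (8.2, 39), (14.0, 38), (20.5, 12), (28.5, 49), (33.8, 14)]
w1 0.074 [(-1.0, 118), (22.0, 117)]
w4 0.062 [(-21.2, 52), (-11.5, 36), (-1.2, 132), (9.0, 13), (19.2, 18), (29.0, 39), (39.0, 26)]
w4 0.068 [(-21.0, 106), (-16.2, 87), (-11.2, 102), (-6.5, 54), (-1.5, 119), (4.0, 14), (8.8, 43), (13.8, 32), (19.5, 19), (23.8, 25), (29.0, 36), (34.0, 30), (39.0, 30)]
w4 0.074 [(-11.2, 36), (-1.0, 132), (20.2, 76)]
w5 0.062 [(-21.0, 45), (-16.0, 33), (-11.0, 61), (0.5, 20), (9.2, 33), (18.8, 58), (24.0, 17), (29.0, 64), (34.2, 34), (39.2, 33)]
w5 0.068 [(-21.0, 111), (-16.0, 52), (-11.0, 103), (-6.0, 53), (1.0, 21), (4.0, 62), (9.2, 50), (14.0, 54), (19.0, 67), (24.2, 58), (29.0, 68), (34.2, 53), (39.2, 32)]
w5 0.074 [(8.0, 40), (25.0, 12)]
w6 0.062 [(-21.0, 45), (-18.0, 34), (-11.2, 34), (-0.8, 109), (6.8, 15), (8.8, 39), (19.0, 59), (24.0, 15), (29.0, 57), (34.0, 22), (39.0, 39)]
w6 0.068 [(-21.0, 91), (-16.2, 50), (-11.2, 62), (-6.0, 58), (-0.8, 96), (6.5, 19), (9.0, 60), (14.0, 44), (19.0, 72), (24.0, 54), (29.0, 61), (34.0, 47), (39.0, 38)]
w6 0.074 [(-0.5, 12), (6.0, 39)]
lever [56, 56, 55, 56, 55, 55, 56, 58, 70, 91, 107, 110, 114, 115, 112, 101, 75, 60, 58, 58, 59, 59, 59, 59, 61, 62, 62, 62, 62, 66, 89, 119, 127, 129, 130, 130, 124, 100, 73, 65, 64, 63, 63, 62, 62, 63, 63, 64, 65, 65, 65, 64, 64, 64, 65, 64, 65, 69, 70, 72, 72, 69, 66, 64, 64, 65, 65, 65, 66, 66]
```

Marks sit at -1.0° in my frame and the lever at +1.5°, so 2.5° (3.4 mm) remains. I'll push a bit under that, then re-measure.

play_rows:
  targets:
    - [[0, 0, 0], [0, -0.03, 0], 1]
    - [[0, 0, 0], [0, -0.025, 0], 1]
    - [[0, 0, 0], [0, 0, 0], 1]

```text
time_s: 8.57
tcp_pos: [0.458, -0.046, 0.0703]
orientation: [[0.973, 0.232, -0.0], [0.232, -0.973, 0.0], [-0.0, -0.0, -1.0]]
force: [-0.8, -1.4, -0.9]
grip_width: 0.0001
grip_force: 0.4
```

```bash
cat > lev.py <<'E'
from h import *
import sys
n=sys.argv[1]; o=wrist(n); s=sensors.sense(); print("own",own(s["tcp_pos"]).round(4),s["force"].round(1))
p=np.load("p.npy"); d=np.arange(-20,25,.1); th=np.radians(d)
g=cv2.cvtColor(o["img"],cv2.COLOR_RGB2GRAY).astype(np.float32)
def prof(rs,z):
    out=[]
    for r in rs:
        uv=proj(o,W(p,np.c_[-r*np.cos(th),-r*np.sin(th),0*th+z])).astype(np.float32)
        out.append(cv2.remap(g,uv[None,:,0],uv[None,:,1],cv2.INTER_LINEAR)[0])
    return np.mean(out,0)
for r in (.045,.048,.051):
    y=prof((r,),.0575); b=np.where((y>88)&(abs(d)<12))[0]; print(r,"lever edges",d[b[0]].round(1),d[b[-1]].round(1),"centre",((d[b[0]]+d[b[-1]])/2).round(2))
from scipy.signal import find_peaks
for rs,z in(((.062,.064,.066),.05),((.068,.069,.07),.05),((.074,.076),.046)):
    y=prof(rs,z); k,q=find_peaks(-y,prominence=15); print("marks",[(float(d[a].round(1)),int(b)) for a,b in zip(k,q["prominences"])])
E
python3 lev.py w7
```

```text
own [-0.0763 -0.0208  0.0703] [-0.5 -1.4  0.5]Traceback (most recent call last):
  File "lev.py", line 13, in <module>
    y=prof((r,),.0575); b=np.where((y>88)&(abs(d)<12))[0]; print(r,"lever edges",d[b[0]].round(1),d[b[-1]].round(1),"centre",((d[b[0]]+d[b[-1]])/2).round(2))
                                                                                   ~^^^
IndexError: index 0 is out of bounds for axis 0 with size 0
```

play_rows:
  targets:
    - [[0, 0, 0], [0, 0.2, 0], 1]
    - [[0, 0, 0], [0, 0.5, 0], 1]
    - [[0, 0, 0], [0, 0.3, -0.4], 1]
    - [[0, 0, 0], [0, 0.2, -0.8], 1]
    - [[0, 0, 0], [0, 0, -0.2], 1]
    - [[0, 0, 0], [0, 0, 0], 1]
    - [[0, 0, 0], [0, 0, 0], 1]

```text
time_s: 9.5
tcp_pos: [0.4712, -0.1043, 0.1393]
orientation: [[0.973, 0.232, -0.002], [0.232, -0.973, 0.001], [-0.001, -0.001, -1.0]]
force: [-0.3, 0.4, -0.4]
grip_width: 0.0002
grip_force: 0.0
```

```bash
sed -i 's/y>88/y>np.median(y)+18/' lev.py; python3 lev.py w8; python3 - <<'E'
from h import *
o=cam("w8");p=np.load("p.npy");c=proj(o,W(p,[-.06,0,.05]))[0].astype(int);k=proj(o,W(p,[.022,-.09,.03]))[0].astype(int);print(c,k)
i=np.ascontiguousarray(o["img"][...,::-1])
a=cv2.resize(i[c[1]-45:c[1]+45,c[0]-40:c[0]+40],(480,540),interpolation=cv2.INTER_CUBIC)
b=cv2.resize(i[k[1]-30:k[1]+30,k[0]-30:k[0]+30],(300,300),interpolation=cv2.INTER_CUBIC)
q=np.zeros((540,780,3),np.uint8);q[:,:480]=a;q[:300,480:]=b
cv2.imwrite("pics/c8.png",q)
E
```

```text
own [-0.0771 -0.0804  0.1392] [ 0.4  0.5 -0.1]
0.045 lever edges 3.7 6.8 centre 5.25
0.048 lever edges -8.5 6.6 centre -0.95
0.051 lever edges -7.9 6.6 centre -0.65
marks [(-11.4, 42), (-4.6, 37), (-1.3, 88), (3.4, 16), (8.7, 29), (18.7, 32)]
marks [(-16.2, 66), (-11.2, 91), (-1.0, 64), (3.4, 35), (8.7, 41), (13.7, 35), (18.7, 40), (23.8, 30)]
marks [(-3.3, 17), (1.8, 26)]
[220 186] [325  87]
```

View pics/c8.png

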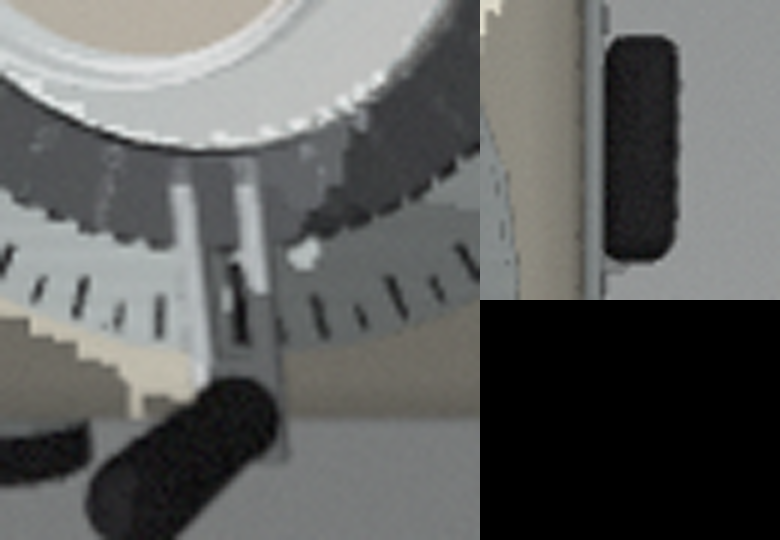

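The lever sits nearly on the long mark, which shows through its slot at about (238,300), and the cap is flat on the slot plate. For a parallax-free check I'll bring the camera straight over the mark line.

play_rows:
  targets:
    - [[0, 0, 0], [0, 0, -0.8], 1]
    - [[0, 0, 0], [0, -0.6, 0], 1]
    - [[0, 0, 0], [0, -0.6, 0], 1]
    - [[0, 0, 0], [0, -0.4, 0], 1]
    - [[0, 0, 0], [0, 0, 0], 1]
    - [[0, 0, 0], [0, 0, 0], 1]

```text
time_s: 10.3
tcp_pos: [0.4534, -0.0269, 0.1798]
orientation: [[0.973, 0.232, -0.001], [0.232, -0.973, -0.0], [-0.001, -0.0, -1.0]]
force: [-0.5, 0.8, -0.4]
grip_width: 0.0003
grip_force: 0.0
```

```bash
python3 lev.py w9; python3 - <<'E'
from h import *
o=cam("w9");p=np.load("p.npy");g=cv2.cvtColor(o["img"],cv2.COLOR_RGB2GRAY)
for r in(.045,.05,.058,.063,.067,.071,.076,.0785,.083):
    u,v=proj(o,W(p,[-r,0,.0545]))[0]; print(r,round(u,1),int(v),g[int(v),int(u)-17:int(u)+18].tolist())
E
```

```text
own [-0.0764 -0.0013  0.1799] [-0.7  0.  -0.5]
0.045 lever edges 5.5 6.1 centre 5.8
0.048 lever edges -7.8 6.6 centre -0.6
0.051 lever edges -7.4 6.2 centre -0.6
marks [(-10.9, 30), (-6.4, 31), (-1.0, 88), (1.7, 15), (8.9, 33), (19.0, 36)]
marks [(-15.9, 44), (-11.0, 64), (-6.0, 63), (-0.9, 80), (9.1, 57), (14.2, 36), (19.0, 42), (24.2, 23)]
marks [(-6.3, 16), (-0.1, 46), (4.6, 15)]
0.045 313.1 164 [58, 60, 63, 61, 59, 61, 57, 60, 59, 61, 62, 63, 62, 57, 60, 59, 57, 61, 60, 60, 62, 62, 70, 61, 62, 61, 61, 58, 62, 60, 65, 65, 63, 61, 61]
0.05 313.1 169 [64, 57, 60, 58, 58, 60, 54, 61, 62, 56, 67, 117, 118, 117, 60, 62, 60, 59, 58, 60, 98, 117, 124, 68, 60, 60, 60, 60, 57, 59, 60, 60, 61, 58, 59]
0.058 313.1 177 [115, 117, 116, 114, 115, 116, 118, 117, 115, 116, 82, 113, 116, 119, 90, 89, 63, 87, 90, 93, 109, 113, 123, 100, 119, 117, 118, 117, 118, 116, 115, 116, 117, 115, 118]
0.063 313.1 182 [113, 112, 115, 113, 88, 68, 114, 115, 116, 88, 85, 112, 116, 117, 95, 68, 25, 72, 115, 90, 107, 114, 118, 101, 116, 116, 115, 64, 86, 118, 115, 116, 114, 104, 115]
0.067 313.1 186 [118, 116, 116
[... 154 characters left out ...]
071 313.1 190 [114, 112, 113, 112, 113, 121, 122, 116, 103, 93, 97, 110, 115, 120, 94, 91, 101, 100, 103, 89, 101, 117, 116, 106, 119, 118, 118, 122, 120, 122, 121, 122, 124, 120, 122]
0.076 313.1 195 [95, 96, 93, 94, 94, 94, 96, 93, 95, 94, 93, 84, 76, 35, 23, 22, 15, 18, 20, 23, 14, 34, 80, 92, 117, 116, 117, 117, 118, 118, 117, 118, 119, 119, 116]
0.0785 313.1 197 [88, 92, 89, 88, 91, 90, 89, 88, 90, 87, 86, 50, 21, 13, 20, 21, 25, 24, 15, 15, 21, 23, 19, 56, 108, 109, 109, 110, 108, 110, 109, 108, 108, 109, 109]
0.083 313.1 202 [110, 108, 112, 111, 109, 111, 111, 112, 109, 110, 136, 40, 25, 17, 24, 21, 21, 21, 23, 20, 12, 22, 20, 58, 136, 137, 136, 136, 136, 138, 137, 135, 136, 138, 135]
```

Here the lever measures about 0.6° short of the mark (0.8 mm at the knob). I'll nudge it once more.

play_rows:
  targets:
    - [[0, 0, 0], [0, 0.4, 0], 1]
    - [[0, 0, 0], [0, 0.6, 0], 1]
    - [[0, 0, 0], [0, 0.2, 0.4], 1]
    - [[0, 0, 0], [0, 0, 0.8], 1]
    - [[0, 0, 0], [0, 0, 0.7], 1]
    - [[0, 0, 0], [0, 0, 0.3], 1]
    - [[0, 0, 0], [0, -0.3, 0], 1]
    - [[0, 0, 0], [0, -0.3, 0], 1]
    - [[0, 0, 0], [0, -0.1, 0], 1]
    - [[0, 0, 0], [0, 0, 0], 1]
    - [[0, 0, 0], [0, 0, 0], 1]

```text
time_s: 11.72
tcp_pos: [0.4596, -0.051, 0.0707]
orientation: [[0.973, 0.232, 0.001], [0.232, -0.973, -0.0], [0.001, 0.0, -1.0]]
force: [0.9, -0.1, -0.2]
grip_width: 0.0002
grip_force: 0.0
```

```bash
python3 -c "
from h import *
s=sensors.sense(); print(own(s['tcp_pos']).round(4),s['force'].round(1))"
```

```text
[-0.076  -0.026   0.0707] [ 0.9 -0.1 -0.2]
```

play_rows:
  targets:
    - [[0, 0, 0], [0, -0.06, 0], 1]
    - [[0, 0, 0], [0, -0.04, 0], 1]
    - [[0, 0, 0], [0, -0.024, 0], 1]
    - [[0, 0, 0], [0, 0, 0], 1]
    - [[0, 0, 0], [0, 0, 0], 1]

```text
time_s: 12.35
tcp_pos: [0.4577, -0.045, 0.0703]
orientation: [[0.973, 0.231, -0.0], [0.231, -0.973, 0.0], [-0.0, -0.0, -1.0]]
force: [-0.3, -1.2, 0.3]
grip_width: -0.0
grip_force: 0.6
```

```bash
python3 -c "
from h import *
s=sensors.sense(); print(own(s['tcp_pos']).round(4),s['force'].round(1))"
```

```text
[-0.0764 -0.0198  0.0703] [-0.3 -1.2  0.3]
```

play_rows:
  targets:
    - [[0, 0, 0], [0, 0.2, 0], 1]
    - [[0, 0, 0], [0, 0.5, 0], 1]
    - [[0, 0, 0], [0, 0.1, -0.4], 1]
    - [[0, 0, 0], [0, 0, -0.9], 1]
    - [[0, 0, 0], [0, 0, -0.9], 1]
    - [[0, 0, 0], [0, -0.6, 0], 1]
    - [[0, 0, 0], [0, -0.6, 0], 1]
    - [[0, 0, 0], [0, 0, 0], 1]
    - [[0, 0, 0], [0, 0, 0], 1]

```text
time_s: 13.48
tcp_pos: [0.4535, -0.026, 0.1804]
orientation: [[0.973, 0.232, 0.0], [0.232, -0.973, -0.0], [0.0, 0.0, -1.0]]
force: [0.2, -0.6, 0.1]
grip_width: -0.0005
grip_force: 0.0
```

```bash
python3 lev.py w10; python3 - <<'E'
from h import *
o=cam("w10");p=np.load("p.npy");g=cv2.cvtColor(o["img"],cv2.COLOR_RGB2GRAY)
for r in(.05,.063,.067,.0785,.083):
    u,v=proj(o,W(p,[-r,0,.0545]))[0]; print(r,round(u,1),int(v),g[int(v),int(u)-17:int(u)+18].tolist())
E
```

```text
own [-0.0762 -0.0004  0.1803] [ 0.2  0.  -0.4]
0.045 lever edges 3.6 5.1 centre 4.35
0.048 lever edges -8.6 5.9 centre -1.35
0.051 lever edges -8.1 5.5 centre -1.3
marks [(-10.8, 26), (-7.1, 28), (-0.8, 88), (9.0, 36), (19.2, 38)]
marks [(-15.9, 50), (-10.8, 68), (-6.6, 31), (-0.7, 77), (9.3, 50), (14.2, 33), (19.1, 44), (24.2, 26)]
marks [(-6.2, 24), (-0.7, 50), (4.0, 17)]
0.05 313.9 169 [57, 58, 58, 57, 58, 61, 60, 61, 57, 59, 57, 113, 117, 120, 61, 60, 60, 57, 60, 58, 89, 119, 120, 79, 60, 59, 60, 58, 61, 61, 59, 61, 61, 63, 57]
0.063 313.9 182 [114, 115, 113, 115, 115, 107, 81, 114, 114, 107, 82, 111, 115, 119, 99, 117, 51, 36, 58, 90, 104, 116, 116, 101, 116, 115, 116, 117, 85, 117, 116, 116, 117, 118, 118]
0.067 313.9 186 [115, 117, 117, 116, 109, 28, 102, 116, 117, 93, 83, 112, 115, 119, 100, 116, 48, 30, 74, 94, 106, 114, 117, 104, 117, 119, 117, 101, 73, 68, 117, 117, 115, 118, 91]
0.0785 313.9 198 [88, 85, 87, 89, 87, 87, 88, 89, 87, 89, 83, 34, 16, 22, 17, 16, 21, 19, 21, 15, 25, 15, 23, 62, 103, 108, 105, 108, 106, 107, 106, 106, 107, 107, 106]
0.083 313.9 202 [111, 112, 109, 110, 110, 109, 111, 109, 110, 110, 103, 23, 20, 24, 21, 19, 13, 13, 16, 12, 16, 23, 21, 78, 137, 136, 136, 137, 135, 139, 135, 136, 136, 136, 135]
```

The mark, lever centre and knob now line up in the same column, within about 0.4°. The arm is clear, so I'll hand in.

```bash
python3 -c "
from h import *
print(bot.hand_in())"
```

```text
the job is handed in; nothing more can be done
None
```

The plate was pushed home to its hard stop, then the lever was set on the long middle mark to within about 0.4° by camera; the job was handed in at about 13.5 s with the arm clear, but no verdict came back.

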